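# Locate an angle bracket in the drilling jig and swing the keeper over it

### The arm

A 6-joint arm with a two-finger parallel gripper is mounted at the origin on a cart in front of the work surface, level with it; the furniture and walls round the work are solid. World frame = base frame: x ahead of the robot, y to its left, z up, the work surface at z = 0. Lengths are in m, angles in rad, forces in N, time in s.
With the tool pointing down it reaches from about 0.325 to 0.9 m from the base axis. Payload 6.1 kg.
Tool frame: the origin (TCP) lies on the centre line of the jaws, within the pads' length; the fingertips stand 14 mm ahead of it and the grasp point (between the pads) lies 5 mm behind it; z points along the fingers, y is the line along which they close (so a half turn about z gives the same grasp; the last joint's range is limited). The gripper opens to 87 mm and grips with 3 to 60 N. Pads are 19 mm wide; open, the fingers measure 117 mm over their backs; the gripper's body (75 mm by 190 mm) begins 51 mm behind the grasp point.
Start: joints at [0.982, 0.22, 1.526, -0, 1.395, -0.126], TCP at [0.279, 0.559, 0.237] pointing down, gripper open.
Joint ranges: [-2.98, 2.98], [-0.91, 2.08], [0.09, 2.57], [-1.24, 4.39], [0.2, 2.65], [-2.68, 2.68]. Speed limits (rad/s): [2.57, 2.57, 3.01, 3.14, 3.14, 3.14].

### API

Orientations are given as a 3x3 rotation matrix whose columns are the frame's x, y, z axes.
In Python, from rig import env, hand, solver, capture, finish_job, status gives the robot as it stands. Calls block until the motion is done:
- env.move_to(position, orientation): joint-space move of the TCP to a pose.
- env.servo_line(position, orientation=None, rate=0.15): straight line of the TCP; orientation=None keeps the orientation; rate is the mean speed in m/s.
- env.set_joints(angles): joint-space move.
- hand.open_jaws() and hand.close_gripper(): open the fingers fully, or close them until they stop; the grip force is fixed at half the most.
- env.sleep(seconds).
- solver.ik(position, orientation): joint angles nearest the present ones, or None.
- capture(name): name is "side" or "top"; returns a dict with "frame" (384x512x3 uint8, blue, green, red), "fx", "fy", "cx", "cy" (pixels), "camera_from_world" (4x4, takes a point from world to camera coordinates). Camera axes: x right, y up, looking along -z (the intrinsics and any distortion apply to the point x, -y, -z); pixel columns grow to the right and rows downward; lengths in m; the calibration is good to about 2 mm. A picture is of the moment at which its call begins. There is no depth.
A pose or a line that the arm cannot do raises env.PlanningError and nothing moves.
- finish_job(): hands the job in; it is judged then, once.
Readings, each from a call of its own:
- status.read_clock(): time.
- status.read_joints(): joint angles.
- status.read_joint_velocities(): joint speeds.
- status.read_joint_torque(): joint torques, N m.
- status.read_position(): TCP position.
- status.read_ee_rot(): TCP orientation.
- status.read_contact_force(): force on the tool from outside, world axes, zero at the start.
- status.read_wrist_torque(): the same for the moment, N m.
- status.read_gripper_width(): opening from 0.0 (shut) to 1.0 (fully open).
- status.read_grip_force(): force on a finger pad.
Only numpy, scipy, OpenCV 4.12 (cv2) and the standard library are available. Lean on these libraries where they do the work, as an engineer would, in place of code of your own. Each camera call takes 0.05 s, during which the arm holds its last target. There are 200 camera calls.

### The job

Get the long angle bracket ready for drilling: lay it flat on the jig board with its upright flange on the side away from the dowels, and push it fully home, so that the plain long edge of its base touches both dowels and its end touches the end stop. Then swing the keeper fully round until it stops, with its rubber foot over the bracket's base, leaving the bracket home and everything released. Leave the short bracket, the sanding block and the glue pot where they are.

Things in the scene. Friction and masses are not known exactly. Their poses are not given: they have to be found in the camera images.
- long_bracket: Aluminium angle bracket, the longer of two alike; origin mid-underside of its base, z up. Base 60 (x) x 100 (y) x 6 mm, lying flat; upright flange 6 mm thick along the whole -x edge (x = -30 to -24 mm), its top 55 mm above the underside: grip it there. Plain long edge at x = +30 mm. 0.13 to 0.25 kg. Starts on a 2 mm mat, left or right of the jig.
- corner_a (a point): Corner of the long bracket's base underside: +y end of the plain long edge (30, 50, 0 mm in the bracket's frame). Goes to point seat.
- corner_b (a point): Corner of the long bracket's base underside: -y end of the plain long edge (30, -50, 0 mm in the bracket's frame). The edge from corner_a to corner_b lies along the dowels.
- jig: Plywood jig board 190 x 190 x 15 mm, fixed to the desk; origin under its middle, z up. On its top (z = 15 mm) stand two steel dowels and an end stop. The work lies on the -x side of the dowels and the -y side of the stop: home, the bracket's axes are parallel to the jig's and its origin is at (-15, 0, 15) mm in the jig's frame.
- dowel_a (a point): Top of the dowel nearer the end stop: steel, 10 mm diameter, 10 mm tall, at (20, 35) mm in the jig's frame, top 25 mm above the desk.
- dowel_b (a point): Top of the other, equal dowel, at (20, -35) mm in the jig's frame.
- end_stop (a point): Middle of the working face (which looks to the jig's -y) of the end stop: aluminium block 30 (x) x 14 (y) x 12 mm tall, centred at (-20, 57) mm of the jig's frame; the face is at y = 50 mm.
- seat (a point): Point on the jig board's top (15, 50, 15 mm in the jig's frame, axes as the jig's) where the dowel line (the -x tangent of both dowels) meets the end stop's face: the place of corner_a when the bracket is home.
- keeper (a joint): Flat steel bar on a vertical pivot at (60, 0) mm of the jig's frame. 0 = open: front arm along the jig's -y, tail with the knob along +y. Grows clockwise seen from above to the hard stop at 1.571 = closed: front arm along -x over the bracket, knob along +x. Stays where left (1 to 2 N at the knob moves it). Starts at 0 to 0.35. Passes clear above the dowels and a seated base.
- keeper_knob (a point): Middle of the keeper's upright black round knob, 16 mm diameter, 40 mm tall (from 33 to 73 mm above the desk; this point is at 57 mm), 45 mm from the pivot on the bar's tail. Grip it from above or push it sideways. The bar below it is 18 mm wide, top at 33 mm.
- keeper_foot (a point): Underside of the keeper's rubber foot (12 mm diameter), 70 mm from the pivot on the front arm, 8 mm above the board: 2 mm above a seated base.
- short_bracket: Bystander: aluminium angle bracket of the same section but only 60 mm long (60 x 60 x 55 mm); origin mid-underside. Starts on the other side of the jig.
- sanding_block: Bystander: brown sanding block 35 x 55 x 22 mm, origin at the middle of its underside.
- glue_pot: Bystander: small glue pot, 47 mm diameter, 70 mm tall, origin at the middle of its underside.

How it is judged:
On the way:
1. the long bracket lies home against both dowels and the end stop while the keeper is still open (x of corner_a in the frame of seat between -0.002 and 0.002 m and x of corner_b in the frame of seat between -0.002 and 0.002 m and y of corner_a in the frame of seat between -0.002 and 0.002 m and z of corner_a in the frame of seat between -0.002 and 0.002 m and z of corner_b in the frame of seat between -0.002 and 0.002 m and angle between long_bracket's own z axis and vertical below 0.035 rad and value of joint keeper below 0.8 rad), for 0.2 s.
At the end, for the whole second after the job is handed in: The long bracket lies flat on the jig board, flange away from the dowels, both ends of its plain edge within 2 mm of the dowel line and its end within 2 mm of the stop's face; the keeper is within 0.1 rad of its closed stop, its foot over the base; all at rest (x of corner_a in the frame of seat between -0.002 and 0.002 m and x of corner_b in the frame of seat between -0.002 and 0.002 m and y of corner_a in the frame of seat between -0.002 and 0.002 m and z of corner_a in the frame of seat between -0.002 and 0.002 m and z of corner_b in the frame of seat between -0.002 and 0.002 m and angle between long_bracket's own z axis and vertical below 0.035 rad and value of joint keeper above 1.47 rad and linear speed of long_bracket below 0.01 m/s and velocity of joint keeper below 0.05 rad/s); the robot touches nothing.
It fails at once if the short bracket is shifted by more than 30 mm (distance of short_bracket from where it was at the start of the episode above 0.03 m).
It fails at once if the sanding block is shifted by more than 30 mm (distance of sanding_block from where it was at the start of the episode above 0.03 m).
It fails at once if the glue pot is shifted by more than 30 mm (distance of glue_pot from where it was at the start of the episode above 0.03 m).
It also fails if it takes over 64 s, if anything falls off the work surface, if the arm or the gripper's body presses on something with over 40 N, if the wrist force passes 120 N, or if a joint passes its speed limit or range.

## Working session

There is one attempt and no reset: what is moved stays moved. The work goes in short steps, each a Python script; the robot and the scene stay as the last script left them, time stands still between calls to the robot, and variables do not carry over. Pictures are saved under pics/ and viewed, at most 10 in all, crops included, and the job is handed in when it is done.

```bash
mkdir -p pics; ls; python3 - <<'E'
from rig import *
import cv2,numpy as np
for n in("top","side"):
    c=capture(n); cv2.imwrite(f"pics/{n}0.png",c["frame"]); print(n,{k:c[k] for k in c if k!="frame"})
print(status.read_clock())
E
```

```text
pics
top {'fx': 358.08642805905396, 'fy': 358.08642805905396, 'cx': 255.81093782030416, 'cy': 190.22466829043148, 'camera_from_world': array([[-0.01627214, -0.99977894,  0.01331528, -0.04663012],
       [ 0.99572009, -0.0149915 ,  0.09119628, -0.57172381],
       [-0.0909765 ,  0.01474225,  0.99574391, -1.07012482],
       [ 0.        ,  0.        ,  0.        ,  1.        ]])}
side {'fx': 482.45522266348945, 'fy': 482.45522266348945, 'cx': 260.19814224598605, 'cy': 194.72143727378628, 'camera_from_world': array([[ 0.85363017, -0.52050543,  0.01973907, -0.49741842],
       [ 0.25193491,  0.44574865,  0.85897436, -0.18149962],
       [-0.45589948, -0.72827347,  0.51163798, -1.28161967],
       [ 0.        ,  0.        ,  0.        ,  1.        ]])}
0.1
```

View pics/top0.png

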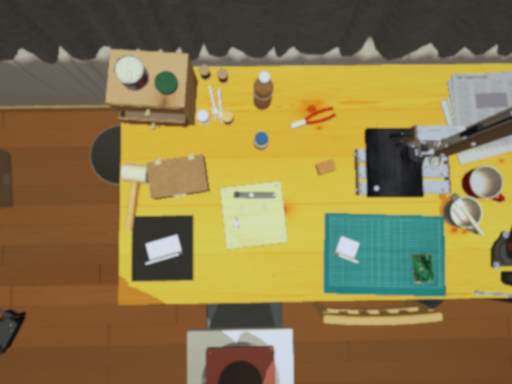

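View pics/side0.png

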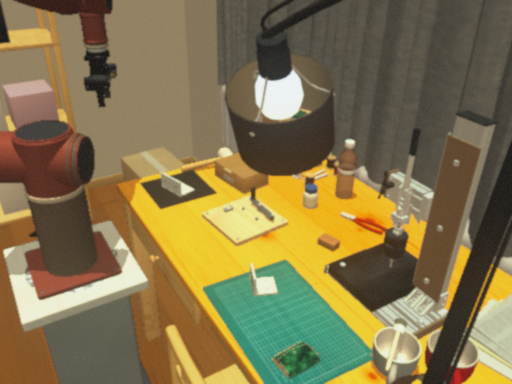

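```bash
python3 - <<'E'
import cv2,numpy as np
t=cv2.imread("pics/top0.png");s=cv2.imread("pics/side0.png")
cv2.imwrite("pics/ct.png",cv2.resize(t[170:290,130:290],None,fx=5,fy=5,interpolation=cv2.INTER_CUBIC))
cv2.imwrite("pics/cs.png",cv2.resize(s[150:270,135:295],None,fx=5,fy=5,interpolation=cv2.INTER_CUBIC))
E
```

```text
(no output)
```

View pics/ct.png

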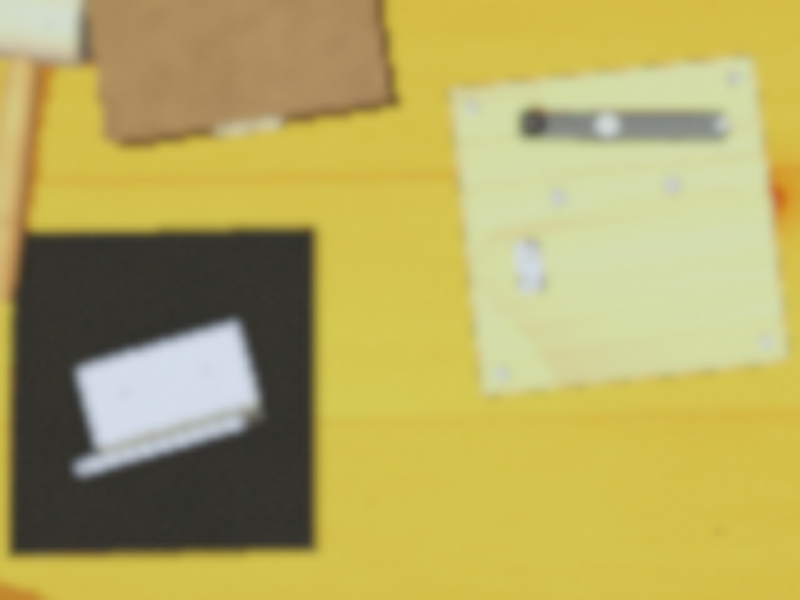

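View pics/cs.png

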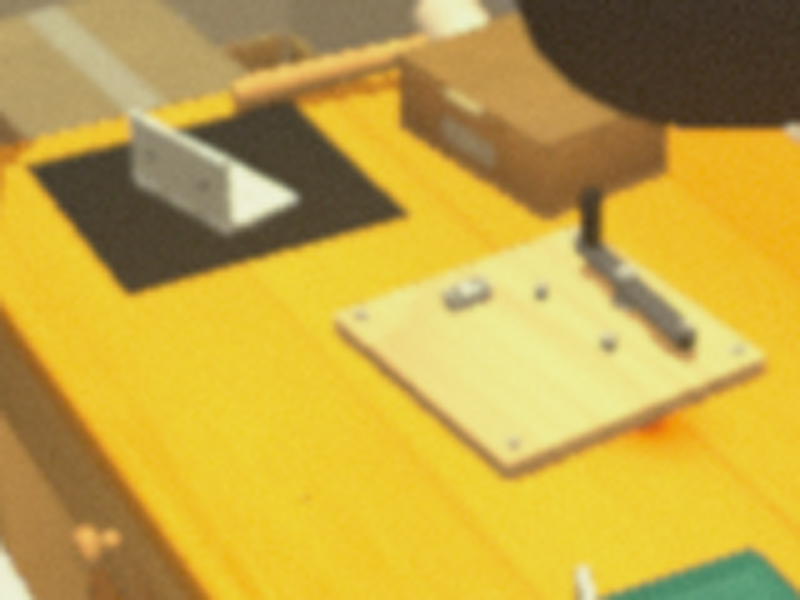

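```bash
cat > h.py <<'E'
from rig import env,hand,solver,capture,finish_job,status
import cv2,numpy as np
def pix(c,P):
    p=c["camera_from_world"]@np.r_[P,1]; return np.array([c["cx"]+c["fx"]*p[0]/-p[2],c["cy"]-c["fy"]*p[1]/-p[2]])
def ray(c,uv,z):
    M=c["camera_from_world"];R=M[:3,:3];o=-R.T@M[:3,3]
    d=R.T@np.array([(uv[0]-c["cx"])/c["fx"],-(uv[1]-c["cy"])/c["fy"],-1]); return o+d*(z-o[2])/d[2]
def quad(m):
    cs,_=cv2.findContours(m,cv2.RETR_EXTERNAL,cv2.CHAIN_APPROX_NONE); k=max(cs,key=cv2.contourArea); return k
def Rz(a): return np.array([[np.cos(a),-np.sin(a),0],[np.sin(a),np.cos(a),0],[0,0,1]])
def down(a): return Rz(a)@np.array([[0,1,0],[1,0,0],[0,0,-1.]])  # tool y along heading a
E
python3 - <<'E'
from h import *
c=capture("top");f=c["frame"];M=c["camera_from_world"]
print("campos",-M[:3,:3].T@M[:3,3]); s=capture("side");S=s["camera_from_world"];print(-S[:3,:3].T@S[:3,3])
hsv=cv2.cvtColor(f,cv2.COLOR_BGR2HSV)
for n,(u,v) in dict(board=(250,235),desk=(210,230),mat=(140,225),base=(163,246)).items(): print(n,hsv[v,u],f[v,u])
# board
print("board pred corners for guess")
U=6
big=cv2.resize(f,None,fx=U,fy=U,interpolation=cv2.INTER_CUBIC);H=cv2.cvtColor(big,cv2.COLOR_BGR2HSV)
def real(p): return (np.asarray(p,float)+.5)/U-.5
roi=np.zeros(H.shape[:2],np.uint8);roi[172*U:257*U,214*U:294*U]=255
m=((H[...,1]<(int(hsv[235,250][1])+int(hsv[230,210][1]))//2)&(roi>0)).astype(np.uint8)*255
k=quad(m);r=cv2.minAreaRect(k);b=real(cv2.boxPoints(r));print("board",b.round(1).tolist())
W=np.array([ray(c,p,.015) for p in b]);print(W.round(4).tolist(),[round(np.linalg.norm(W[i]-W[i-1]),4) for i in range(4)])
roi[:]=0;roi[228*U:270*U,140*U:188*U]=255
m=((H[...,2]>130)&(roi>0)).astype(np.uint8)*255
n,l,st,ce=cv2.connectedComponentsWithStats(m)
for i in range(1,n):
    if st[i,4]>300:
        k=quad((l==i).astype(np.uint8)*255);b=real(cv2.boxPoints(cv2.minAreaRect(k)));print("comp",st[i,4]/U/U,b.round(1).tolist())
        for z in(.008,.057):
            W=np.array([ray(c,p,z) for p in b]);print(z,W.round(4).tolist(),[round(np.linalg.norm(W[i]-W[i-1]),4) for i in range(4)])
# keeper dark
roi[:]=0;roi[188*U:202*U,230*U:280*U]=255
m=((H[...,2]<160)&(roi>0)).astype(np.uint8)*255
r=cv2.minAreaRect(quad(m));b=real(cv2.boxPoints(r));W=np.array([ray(c,p,.033) for p in b]);print("bar",b.round(1).tolist(),W.round(4).tolist())
E
```

```text
campos [ 0.4711619  -0.03941477  1.11833025]
[-0.11395228 -1.11137538  0.82144739]
board [ 34  65 220] [164 220 213]
desk [ 27 159 213] [ 80 198 213]
mat [26 39 52] [44 51 52]
base [109  23 233] [233 220 212]
board pred corners for guess
board [[218.5, 187.2], [280.8, 180.1], [287.9, 242.0], [225.6, 249.2]]
[[0.5831, 0.0594, 0.015], [0.6025, -0.1338, 0.015], [0.4114, -0.1512, 0.015], [0.3931, 0.0391, 0.015]] [np.float64(0.1911), np.float64(0.1942), np.float64(0.1919), np.float64(0.1912)]
comp 750.9722222222222 [[139.0, 244.2], [177.1, 233.0], [183.3, 254.0], [145.2, 265.2]]
0.008 [[0.4123, 0.304, 0.008], [0.4444, 0.1879, 0.008], [0.3802, 0.1688, 0.008], [0.3485, 0.2843, 0.008]] [np.float64(0.0668), np.float64(0.1204), np.float64(0.067), np.float64(0.1198)]
0.057 [[0.4149, 0.2888, 0.057], [0.4456, 0.1779, 0.057], [0.3842, 0.1596, 0.057], [0.3539, 0.2701, 0.057]] [np.float64(0.0638), np.float64(0.1151), np.float64(0.0641), np.float64(0.1145)]
bar [[253.6, 192.1], [272.8, 192.1], [272.8, 197.1], [253.6, 197.1]] [[0.5647, -0.0486, 0.033], [0.5639, -0.107, 0.033], [0.5486, -0.1066, 0.033], [0.5495, -0.0484, 0.033]]
```

```bash
python3 - <<'E'
from h import *
c=capture("top");f=c["frame"];s=capture("side");U=6
big=cv2.resize(f,None,fx=U,fy=U,interpolation=cv2.INTER_CUBIC)
V=big.max(2);m=np.zeros(V.shape,np.uint8);m[228*U:270*U,140*U:188*U]=(V[228*U:270*U,140*U:188*U]>185)*255
m[:, :]=cv2.morphologyEx(m,cv2.MORPH_OPEN,np.ones((7,7)))
n,l,st,ce=cv2.connectedComponentsWithStats(m)
for i in range(1,n):
    if st[i,4]<300: continue
    b=(cv2.boxPoints(cv2.minAreaRect(quad((l==i).astype(np.uint8)*255)))+.5)/U-.5
    z=.008 if st[i,4]>15000 else .057
    W=np.array([ray(c,p,z) for p in b]);print(st[i,4]/36,z,b.round(1).tolist(),W.round(4).tolist(),[round(float(np.linalg.norm(W[i]-W[i-1])),4) for i in range(4)],W.mean(0))
jc=np.array([.4975,-.0466,0]);R=Rz(.097)
for n,p in dict(da=(20,35,25),db=(20,-35,25),stop=(-20,57,27),pivot=(60,0,33)).items():
    P=jc+R@np.array(p)/1e3;print(n,P.round(4),pix(c,P).round(1),pix(s,P).round(1))
for a in (.27,.27+np.pi): print(solver.ik([.36,.225,.15],down(a)))
for a in (.097,.097+np.pi): print(solver.ik([.45,-.05,.15],down(a)))
E
```

```text
620.3055555555555 0.008 [[141.1999969482422, 244.39999389648438], [176.60000610351562, 234.10000610351562], [182.1999969482422, 253.39999389648438], [146.89999389648438, 263.79998779296875]] [[0.4115, 0.2973, 0.008], [0.4411, 0.1896, 0.008], [0.3821, 0.1722, 0.008], [0.3528, 0.2794, 0.008]] [0.0613, 0.1117, 0.0616, 0.1111] [0.39690727 0.23461632 0.008     ]
da [ 0.514  -0.0098  0.025 ] [241.1 209.1] [243.1 206. ]
db [ 0.5208 -0.0795  0.025 ] [263.9 206.5] [256.5 216.1]
stop [0.4721 0.0082 0.027 ] [235.3 223. ] [228.4 206.3]
pivot [ 0.5572 -0.0408  0.033 ] [251.  194.6] [260.2 204.8]
[ 3.72378585e-01 -1.94889799e-01  2.11411127e+00 -4.44089210e-16
  1.22237118e+00  1.02378585e-01]
None
[-2.85139559e-01 -1.18453215e-01  2.04757490e+00 -4.44089210e-16
  1.21247096e+00 -3.82139559e-01]
None
```

```bash
python3 - <<'E'
from h import *
a=.2746;g=np.array([.3725,.222,0])
env.move_to(g+[0,0,.12],down(a)); env.servo_line(g+[0,0,.037]); hand.close_gripper()
print(status.read_gripper_width(),status.read_grip_force(),status.read_contact_force())
env.servo_line(g+[0,0,.13],rate=.2)
jc=np.array([.4975,-.0466,0]);R=Rz(.097)
P=jc+R@np.array([-.050,-.008,0])
env.move_to(P+[0,0,.13],down(.097)); env.servo_line(P+[0,0,.060])
print(status.read_gripper_width(),status.read_contact_force(),status.read_clock())
for n in("top","side"):
    c=capture(n);cv2.imwrite(f"pics/{n}1.png",c["frame"])
t=cv2.imread("pics/top1.png");s=cv2.imread("pics/side1.png")
cv2.imwrite("pics/c1.png",np.hstack([cv2.resize(t[170:270,200:300],(400,400)),cv2.resize(s[160:260,180:280],(400,400))]))
E
```

```text
0.0696545706377079 30.000424403697252 [ 0.32677962  0.53628834 -0.54392758]
0.0650171552267117 [-0.05361181 -0.17245854 -2.19044862] 6.0167
```

View pics/c1.png

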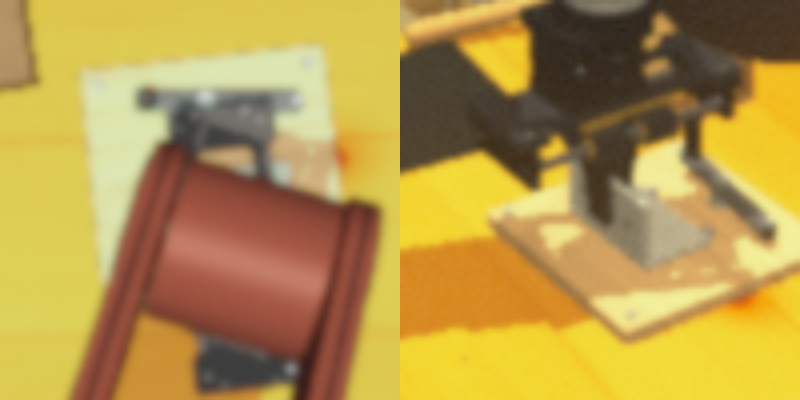

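```bash
cat >> h.py <<'E'
jc=np.array([.4975,-.0466,0]);R=Rz(.097)
J=lambda x,y,z: jc+R@np.array([x,y,0])/1e3+[0,0,z/1e3]
def toJ(P): return (R.T@(np.asarray(P)-jc))*1e3
def push(start,d,maxmm,thr,step=1.0,rate=.03):
    """start: jig mm; d: jig unit dir. Steps until resistance > thr."""
    d=np.array(d,float);f0=R.T@status.read_contact_force();log=[]
    for i in range(1,int(maxmm/step)+1):
        p=np.array(start)+d*i*step; env.servo_line(J(*p),rate=rate)
        f=-(R.T@status.read_contact_force()-f0)@d; log.append(round(float(f),1))
        if f>thr: break
    print("push end",p.round(1),log,"pos",toJ(status.read_position()).round(2)); return p
E
python3 - <<'E'
from h import *
push((-50,-8,60),(0,0,-1),11,2.5,.75)
hand.open_jaws(); q=toJ(status.read_position())
env.servo_line(J(q[0],q[1],95)); hand.close_gripper()
env.move_to(J(-92,-3,95),down(.097)); env.servo_line(J(-92,-3,34))
p=push((-92,-3,34),(1,0,0),45,4)
env.servo_line(J(-92,-3,34)); env.servo_line(J(-92,-3,80));
print(status.read_clock())
env.move_to(J(-22,-100,80),down(.097)); env.servo_line(J(-22,-100,31.5))
c=capture("side");cv2.imwrite("pics/s2.png",cv2.resize(c["frame"][160:260,180:280],(600,600)))
E
```

```text
push end [-50.   -8.   49.5] [-0.5, 0.5, 0.6, 0.1, 0.1, 0.4, -0.4, 0.7, -0.3, -0.1, -0.3, -0.1, 0.1, 8.1] pos [-49.87  -8.06  50.  ]
push end [-60.  -3.  34.] [-0.0, 0.7, 0.9, 1.0, 0.2, 0.7, 0.4, 1.1, 0.3, 0.5, 0.7, 0.9, 0.9, 1.0, 0.7, 1.7, 0.6, 1.5, 1.1, 0.7, 0.8, 1.1, 1.1, 1.6, 0.8, 2.0, 0.8, 1.6, 1.3, 2.1, 1.6, 4.6] pos [-60.32  -3.17  33.94]
22.7167
```

View pics/s2.png

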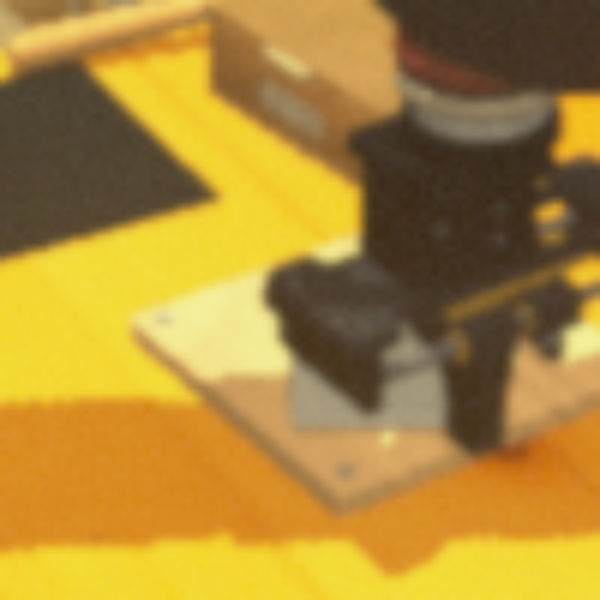

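```bash
python3 - <<'E'
from h import *
env.servo_line(J(-22,-80,31.5),rate=.1)
p=push((-22,-80,31.5),(0,1,0),26,5)
env.servo_line(J(-22,-85,31.5)); env.servo_line(J(-22,-85,90)); env.move_to(J(-92,-3,90),down(.097)); 
print(status.read_clock())
env.move_to(J(-150,-3,180),down(.097))
c=capture("top");s=capture("side")
cv2.imwrite("pics/top3.png",c["frame"]);cv2.imwrite("pics/side3.png",s["frame"])
cv2.imwrite("pics/c3.png",np.hstack([cv2.resize(c["frame"][175:255,212:292],(400,400),interpolation=cv2.INTER_CUBIC),cv2.resize(s["frame"][170:250,200:280],(400,400),interpolation=cv2.INTER_CUBIC)]))
print(status.read_clock())
E
```

```text
push end [-22.  -77.   31.5] [2.1, 5.0, 8.1] pos [-23.42 -95.41  37.88]
26.1917
26.8
```

View pics/c3.png

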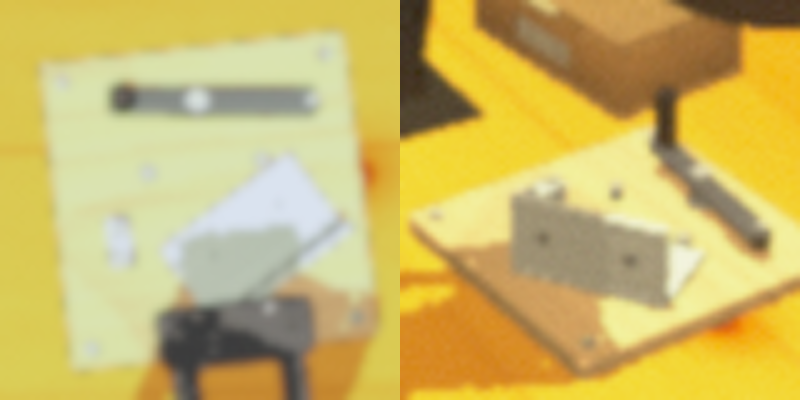

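```bash
python3 - <<'E'
from h import *
c=capture("top")
A=ray(c,(212+165/5-.4,175+250/5-.4),.021);B=ray(c,(212+290/5-.4,175+153/5-.4),.021)
d=(A-B)/np.linalg.norm(A-B);n=np.array([d[1],-d[0],0])
print("len",np.linalg.norm(A-B),"A,B jig",toJ(A).round(1),toJ(B).round(1))
a=np.arctan2(n[1],n[0]);g=(A+B)/2-.057*n;g[2]=0;print("yaw",a,"flange mid jig",toJ(g).round(1), g)
e=g-.05*d+[0,0,.070];e2=g+.05*d+[0,0,.07];print("pred flange top ends, crop px",[((pix(c,q)-[212,175])*5).round() for q in(e,e2)])
print(solver.ik(g+[0,0,.1],down(a)))
E
```

```text
len 0.09674168092870891 A,B jig [-28.1  29.7  21. ] [ 22.1 -53.   21. ]
yaw 0.642634717809762 flange mid jig [-51.7 -41.2   0. ] [ 0.45004366 -0.09264403  0.        ]
pred flange top ends, crop px [array([354., 222.]), array([219., 328.])]
[-3.74927866e-01 -3.02570798e-02  2.06908643e+00 -4.44089210e-16
  1.10276331e+00 -1.01756258e+00]
```

```bash
python3 - <<'E'
from h import *
a=.6426;g=np.array([.4500,-.0926,0])
hand.open_jaws()
env.move_to(g+[0,0,.115],down(a)); env.servo_line(g+[0,0,.050],rate=.2); hand.close_gripper()
print(status.read_gripper_width(),status.read_grip_force())
env.servo_line(g+[0,0,.085],rate=.2)
env.servo_line(J(-49,-12,85),down(.097),rate=.15)
env.servo_line(J(-49,-12,50.6),rate=.15)
print(status.read_clock(),status.read_contact_force())
p=push((-49,-12,50.6),(1,0,0),10,5,1,.05)
p2=push((p[0]-.5,-12,50.6),(0,1,0),18,5,1,.05)
print(status.read_clock(),status.read_contact_force())
hand.open_jaws()
q=toJ(status.read_position()); env.servo_line(J(q[0],q[1],105),rate=.25)
env.move_to(J(-150,-3,150),down(.097))
c=capture("top");s=capture("side");print(status.read_clock())
cv2.imwrite("pics/c4.png",np.hstack([cv2.resize(c["frame"][175:255,212:292],(400,400),interpolation=cv2.INTER_CUBIC),cv2.resize(s["frame"][170:250,200:280],(400,400),interpolation=cv2.INTER_CUBIC)]))
E
```

```text
0.06679797522325676 29.999923892319202
32.0833 [ 0.35740532 -0.58528325 -1.39787294]
push end [-41.  -12.   50.6] [-1.2, 1.0, 0.2, 1.1, -0.0, -0.6, 1.0, 5.6] pos [-41.77 -11.93  50.36]
push end [-41.5  -1.   50.6] [1.3, 0.4, 1.3, 0.9, 0.7, 0.1, 1.2, 0.6, 0.6, 1.4, 5.2] pos [-41.67  -2.06  50.68]
36.8333 [-4.05681275 -6.74680539 -1.994273  ]
39.2917
```

View pics/c4.png

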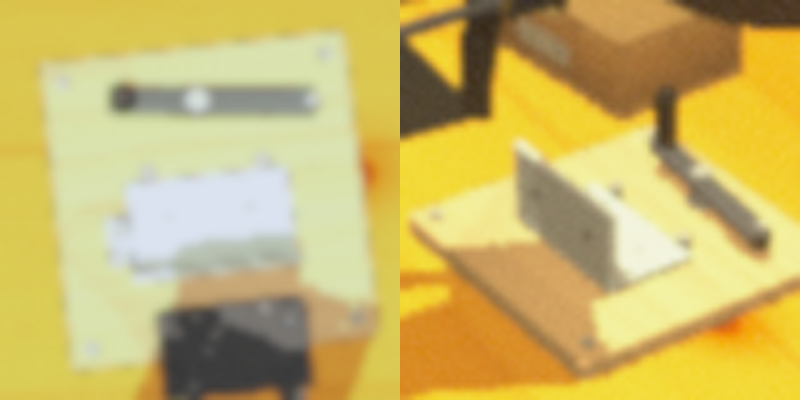

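```bash
python3 - <<'E'
from h import *
c=capture("top")
k=toJ(ray(c,(236.2,194.2),.073))[:2]-[60,0];th=np.arctan2(k[0],k[1]);print("knob rel pivot",k.round(1),np.hypot(*k),th)
assert abs(np.hypot(*k)-45)<9 and -.1<th<.4
hand.close_gripper()
env.move_to(J(-85,-2,80),down(.097)); env.servo_line(J(-85,-2,34),rate=.25); env.servo_line(J(-65,-2,34),rate=.12)
p=push((-65,-2,34),(1,0,0),9,3.5,1,.05)
env.servo_line(J(-85,-2,34),rate=.2); env.servo_line(J(-85,-2,110),rate=.3); print(status.read_clock())
K=lambda t,z:J(60+45*np.sin(t),45*np.cos(t),z)
env.move_to(K(th,110),down(.097)); hand.open_jaws(); env.servo_line(K(th,57),rate=.25); hand.close_gripper()
print(status.read_gripper_width()*87,status.read_clock())
for t in np.arange(th+.2,1.7,.2): 
    t=min(t,1.6); env.servo_line(K(t,57),rate=.06)
env.servo_line(K(1.6,57),rate=.06)
f=R.T@status.read_contact_force();print("end",f,toJ(status.read_position()),status.read_clock())
hand.open_jaws(); env.servo_line(K(1.6,120),rate=.3)
print(status.read_clock())
env.move_to(J(-150,-3,160),down(.097))
c=capture("top");s=capture("side");print(status.read_clock())
cv2.imwrite("pics/c5.png",np.hstack([cv2.resize(c["frame"][175:255,212:292],(400,400),interpolation=cv2.INTER_CUBIC),cv2.resize(s["frame"][170:250,200:280],(400,400),interpolation=cv2.INTER_CUBIC)]))
E
```

```text
knob rel pivot [ 2.9 43.4] 43.500973297721465 0.06558794465385662
push end [-59.  -2.  34.] [0.5, 0.6, -0.1, 0.9, 2.8, 7.3] pos [-60.23  -1.88  33.77]
44.1667
15.21774059867558 47.8667
end [ 1.3836769   4.23087664 -3.62444312] [104.59411733  -0.28381572  56.21466999] 50.4667
52.1583
53.2667
```

View pics/c5.png

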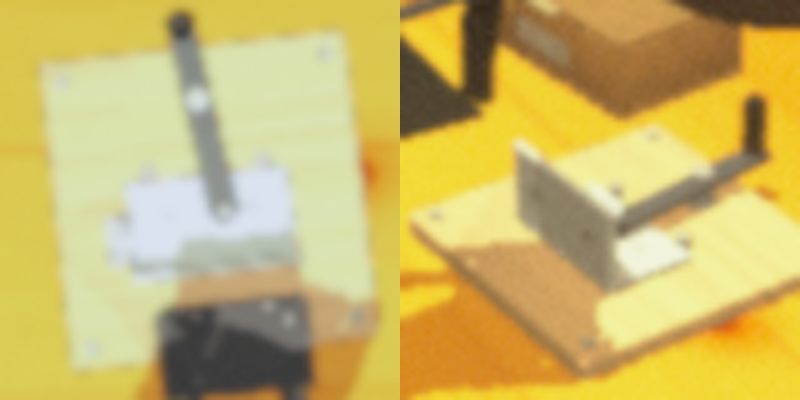

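```bash
python3 - <<'E'
from h import *
c=capture("top")
px=lambda x,y:(212+x/5-.4,175+y/5-.4)
P=toJ(ray(c,px(197,98),.036));F=toJ(ray(c,px(225,210),.034));k=toJ(ray(c,px(180,22),.073))
d=P-F;print(P,F,k,"theta",np.arctan2(d[0],d[1]),"knob-foot",np.arctan2(k[0]-F[0],k[1]-F[1]))
f=cv2.resize(c["frame"][185:216,242:262],None,fx=8,fy=8,interpolation=cv2.INTER_CUBIC)
m=((f.max(2)<165)).astype(np.uint8)*255
pts=quad(m)[:,0,:].astype(np.float32);v=cv2.fitLine(cv2.findNonZero(m),cv2.DIST_L2,0,.01,.01).ravel()
a=[toJ(ray(c,(v[2:]+s*v[:2]+.5)/8-.5+[242,185],.033)) for s in(-60,60)];d=a[0]-a[1];d*=np.sign(d[0]);print("line theta",np.arctan2(d[0],d[1]),m.mean()/255)
for x,y,z in((105,0,73),(60,0,36),(-10,0,33)):print((( pix(c,J(x,y,z))-[212,175]+.4)*5).round())
E
```

```text
[6.09580570e+01 4.01358597e-02 3.60000000e+01] [-8.22998786 -9.19624937 34.        ] [103.6572402    5.28880151  73.        ] theta 1.4380841491567486 knob-foot 1.4420512393228064
line theta 1.447118201564719 0.1834173387096774
[189.  19.]
[197. 100.]
[210. 215.]
```

```bash
python3 - <<'E'
from h import *
hand.close_gripper();env.move_to(J(104,40,110),down(.097)); env.servo_line(J(104,40,57),rate=.3); env.servo_line(J(104,25,57),rate=.15)
push((104,25,57),(0,-1,0),14,6,1,.06)
q=toJ(status.read_position());print(status.read_clock())
env.servo_line(J(104,40,57),rate=.25); env.servo_line(J(104,40,110),rate=.4)
c=capture("top");print(status.read_clock());cv2.imwrite("pics/top6.png",c["frame"])
f=cv2.resize(c["frame"][200:216,242:262],None,fx=8,fy=8,interpolation=cv2.INTER_CUBIC)
m=((f.max(2)<165)).astype(np.uint8)*255
v=cv2.fitLine(cv2.findNonZero(m),cv2.DIST_L2,0,.01,.01).ravel()
a=[toJ(ray(c,(v[2:]+s*v[:2]+.5)/8-.5+[242,200],.033)) for s in(-40,40)];d=a[0]-a[1];d*=np.sign(d[0]);print("theta",np.arctan2(d[0],d[1]))
cv2.imwrite("pics/c6.png",cv2.resize(c["frame"][175:255,212:292],(500,500),interpolation=cv2.INTER_CUBIC))
E
```

```text
push end [104.  15.  57.] [-0.6, 0.5, 0.7, 2.1, 1.7, 2.1, 1.1, 3.4, 5.4, 8.5] pos [104.18  16.82  57.12]
58.9417
59.525
theta 1.2375164658517595
```

View pics/c6.png

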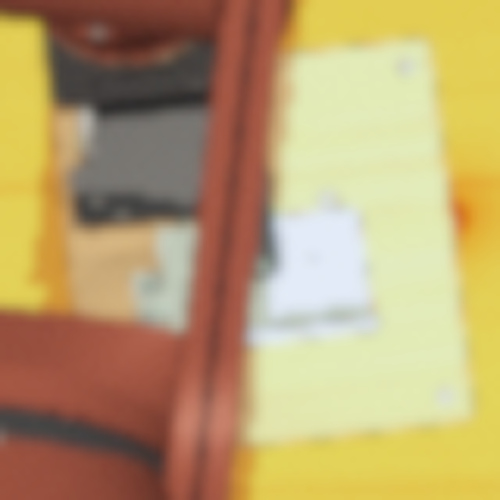

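```bash
python3 -c "
from h import *
print(finish_job())"
```

```text
the job is handed in; nothing more can be done
None
```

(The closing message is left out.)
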